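Catch pigment lumps from the chute in a hand-held pan

TASK

Take the white enamel pan by its wooden handle, hold it up under the mouth of the pigment chute and push the red release bar up to its stop with the far rim of the pan, so that the gate opens and all three blue pigment lumps slide into the pan you are holding. Then lower the pan so that the gate closes again and set it down upright, lumps inside, well within the edges of the glass grinding slab. Spill no lump on the table or the slab, do not tip the pan, and leave the muller, jar and brush where they are.

Things in the scene. Friction and masses are not known exactly. Their poses are not given: they have to be found in the camera images.
- pan: White enamel pan, loose, 105 to 210 g. Rim outer radius 62 mm, base radius 48, height 46, walls 4, floor 5 thick. Straight level dark wooden handle, 16 mm wide, 12 high, along the pan's -x from 58 to 166 mm off its axis, mid-height 38 mm above the underside. Origin: centre of underside, z up. Starts on the table, handle roughly toward the robot, left or right, across from the slab.
- pan_grip (a point): Point on the pan's handle to grip: 115 mm from the pan's axis, at the handle's mid-height (38 mm above the pan's underside).
- pan_in (a point): Centre of the pan's inner floor, 5 mm above its underside.
- chute: Pigment chute, fixed: open aluminium channel on a wooden column and foot, sloping 32 degrees down along its own -x, roughly toward the robot. Inner width 38 mm, walls 36 high. Origin: on the table straight under the middle of the lip; +x uphill, z up. Foot and column stand 60 mm and more uphill of the lip, so the space under the lip is free. Top 325 mm above the table.
- chute_lip (a point): Middle of the floor's lower edge (the lip) of the chute, 190 mm above the table; the floor plate is 4 mm thick. Lumps leave here toward the chute's -x.
- gate (a joint): Height of the lift gate: 0 shut (rests by its weight, about 80 g), 0.045 m fully open at its stop. A red plate across the channel 22 mm uphill of the lip, on two steel legs running down outside the channel to the red release bar; pushing the bar up lifts the plate; it falls shut by itself.
- bar (a point): Middle of the underside of the red release bar, level along the chute's y: 90 x 14 x 8 mm, 22 mm uphill (+x) of the lip, underside 127 mm above the table when shut, 172 mm fully up (12 mm below the lip's underside). A pan centred about 33 mm downhill (-x) of the lip lifts it with its far rim while its mouth is under the lip.
- lump0: Blue pigment lump, loose, about 26 x 24 x 23 mm, about 22 g, lying in the channel against the gate. Origin: its centre.
- lump1: Blue pigment lump like lump0, behind it in the channel. Origin: its centre.
- lump2: Blue pigment lump like lump0, the uppermost. Origin: its centre.
- slab: Pale green glass grinding slab, fixed flat on the table, 220 x 220 mm, 10 mm thick. Origin: centre of its underside (its top is 10 mm higher); x and y along its edges.
- muller: Glass muller (grinding pestle), loose, foot diameter 66 mm, 85 mm high, standing on the far part of the table; leave alone. Origin: centre of its underside.
- jar: Amber jar with brass cap, loose, diameter 72 mm, 90 mm high, on the far part of the table; leave alone. Origin: centre of its underside.
- brush: Flat paint brush with black handle, loose, 180 mm long, lying on the table near the robot; leave alone. Origin: under its middle.
Not all that is in view belongs to the job. There is more than one size of the pan; the one meant has the size given above.

How it is judged:
By the outcome, as a careful person would: the job done as asked, in the order asked, and still so for the second after the job is handed in, with the robot touching nothing.
It also fails if it takes over 48 s, if anything falls off the work surface, if the arm or the gripper's body presses on something with over 40 N, if the wrist force passes 120 N, or if a joint passes its speed limit or range.

ROBOT

A 7-joint arm with a two-finger parallel gripper is mounted at the origin on the work surface. World frame = base frame: x ahead of the robot, y to its left, z up, the work surface at z = 0. Lengths are in m, angles in rad, forces in N, time in s.
With the tool pointing down it reaches from about 0.425 to 0.875 m from the base axis. Payload 4.7 kg.
Tool frame: the origin (TCP) lies midway between the tips of the shut fingers; the grasp point (between the pads) lies 19 mm behind it; z points along the fingers, y is the direction in which the jaws open and shut (so a half turn about z gives the same grasp; the last joint's range is limited). The gripper opens to 87 mm and grips with 3 to 60 N. Pads are 19 mm wide; open, the fingers measure 117 mm over their backs; the gripper's body (75 mm by 190 mm) begins 51 mm behind the grasp point.
Start: joints at [-1.249, 0.321, -0.07, 1.45, 0.023, 1.371, -0.057], TCP at [0.197, 0.619, 0.223] pointing down, gripper open.
Joint ranges: [-2.86, 2.86], [-0.3, 2.09], [-1.38, 1.24], [0.06, 2.45], [-1.56, 4.7], [0.09, 2.05], [-2.69, 2.69]. Speed limits (rad/s): [2.57, 2.57, 3.14, 3.14, 3.14, 3.14, 3.14].

INTERFACE

Orientations are given as a rotation vector (axis times angle).
In Python, from bench import get_state, eyes, job gives the robot as it stands. The module is installed in compiled form; this text tells all that it offers.
- The arm moves only by the shell command python3 -m jog 'ROWS' [FORCE]. ROWS is JSON, a list that holds one entry, the list of rows, each a list of 5 numbers: the opening, from 0 (shut) to 1 (fully open), then the shift along the tool's x, y, z in units of 40 mm (1.0 is 40 mm), then the turn about the tool's z in units of 5 degrees (1.0 is 5 degrees). In form: [[[jaw, dx, dy, dz, turn], ...]]. A call has 1 to 10 rows; each row shifts and turns the commanded pose from where the row before left it, along the tool's axes as they then stand; what a row does not reach is not made up. A row lasts 1/8 s, in which the tool goes at most 62.5 mm and 10.7 degrees, less where a joint would pass 70% of its speed; a pose out of reach is approached as far as the arm can. A call is refused whole if a number of a shift passes 1 or a number of a turn 1, either way. A call with a gripper value outside its range is refused whole. The fingers move at their own pace and stop on an object; FORCE is the grip in N (left out, the last holds). Time passes only in rows, so rows that do not move let the fingers close. It gives the time, the measured TCP pose, the force and the opening at its end, in the units of the state.
- get_state(): the state, without advancing time (a new reading comes with each control period).
- eyes.get_image(name): name is "scene" or "top" or "wrist"; returns (picture, depth): 384x512x3 uint8, red, green, blue; 384x512 float32, m along the optical axis (not along the pixel's ray), 0 where there is no reading.
- eyes.camera_params(name): a dict with "camera_matrix" (3x3 intrinsics, pixels), "k1" (the pictures are not rectified: a ray, as slopes to the right and down, at radius r is drawn at 1 + k1 r^2 times it, then the intrinsics apply), "pose" (4x4, takes a point from camera to world coordinates); the wrist camera has in their place "mount" (4x4, takes a point from camera to tool coordinates, whose origin is the TCP and whose axes are the flange's). Camera axes: x right, y down, z forward; pixel columns grow to the right and rows downward; lengths in m; the calibration is good to about 2 mm. A picture is of the moment at which its call begins: read the wrist's pose just before it. camera_params takes no time and is no camera call.
- job.close_job(): hands the job in, once; it reports no verdict.
The state is a dict: "time": time; "joint_positions": joint angles; "qd": joint speeds; "joint_torque": joint torques, N m; "position": TCP position; "tool_rot": TCP orientation; "ft_force": force on the tool from outside, world axes, zero at the start; "torque": the same for the moment, N m; "grip_width": opening from 0.0 (shut) to 1.0 (fully open).
Only numpy, scipy, OpenCV 4.12 (cv2) and the standard library are available. Lean on these libraries where they do the work, as an engineer would, in place of code of your own. Each camera call takes 0.05 s, during which the arm holds its last target. There are 200 camera calls.

## Working session

There is one attempt and no reset: what is moved stays moved. The work goes in short steps, Python scripts to look and compute and a shell command to move; the robot and the scene stay as the last step left them, time stands still between calls to the robot, and variables do not carry over. Pictures are saved under pics/ and viewed, about 8 in all and at most 12, crops included, and the job is handed in when it is done.

```bash
mkdir -p pics; cat > h.py <<'E'
import numpy as np,cv2
from scipy.spatial.transform import Rotation as R
from bench import get_state, eyes, job
def pose(n):
    p=eyes.camera_params(n)
    if 'pose' in p: return p,np.array(p['pose'])
    s=get_state();T=np.eye(4);T[:3,:3]=R.from_rotvec(s['tool_rot']).as_matrix();T[:3,3]=s['position']
    return p,T@np.array(p['mount'])
def rays(n,px,p=None,T=None):
    if p is None: p,T=pose(n)
    K=np.array(p['camera_matrix']);k=p['k1']
    d=(np.asarray(px,float).reshape(-1,2)-K[[0,1],2])/K[[0,1],[0,1]]
    rd=np.linalg.norm(d,axis=1,keepdims=True);r=rd.copy()
    for _ in range(20): r=rd/(1+k*r*r)
    u=d*np.where(rd>0,r/np.maximum(rd,1e-12),1)
    return T[:3,3],np.c_[u,np.ones(len(u))]@T[:3,:3].T
def onplane(n,px,z,p=None,T=None):
    o,d=rays(n,px,p,T); return o+d*((z-o[2])/d[:,2:])
def cloud(n,depth,p,T):
    v,u=np.mgrid[:depth.shape[0],:depth.shape[1]]
    o,d=rays(n,np.c_[u.ravel(),v.ravel()],p,T)
    return (o+d*depth.reshape(-1,1)).reshape(depth.shape+(3,))
def grab(n,f):
    p,T=pose(n);im,dp=eyes.get_image(n)
    cv2.imwrite('pics/%s.png'%f,im[...,::-1]);np.savez('pics/%s.npz'%f,im=im,dp=dp,T=T)
    return im,dp,p,T
E
python3 - <<'E'
from h import *
for n in('scene','top'):
    im,dp,p,T=grab(n,n+'0');print(n,np.round(T,3).tolist(),p['camera_matrix'],p['k1'],(dp>0).mean())
print(get_state())
E
```

```text
scene [[0.504, 0.746, -0.436, 0.975], [0.864, -0.429, 0.265, -0.209], [0.01, -0.51, -0.86, 0.977], [0.0, 0.0, 0.0, 1.0]] [[388.24771545   0.         263.80048094]
 [  0.         388.24771545 197.16389416]
 [  0.           0.           1.        ]] -0.06123866019371487 0.9961140950520834
top [[-0.013, -0.981, 0.191, 0.349], [-1.0, 0.011, -0.011, 0.033], [0.008, -0.192, -0.981, 1.226], [0.0, 0.0, 0.0, 1.0]] [[401.51148673   0.         259.73116103]
 [  0.         401.51148673 189.3464017 ]
 [  0.           0.           1.        ]] 0.02260107348299154 0.9960886637369791
{'time': 0.1, 'joint_positions': array([-1.24890571,  0.32175728, -0.07006649,  1.45157963,  0.02263515,
        1.3708205 , -0.05688756]), 'qd': array([ 0.00127804, -0.00220613,  0.00086177, -0.00164776,  0.00022437,
        0.00037283,  0.00176909]), 'joint_torque': array([ 8.97156474e-05, -4.92569625e+01, -4.05466827e-01, -3.13399315e+01,
       -6.41133101e-02,  3.93633870e-02,  7.18418596e-05]), 'position': array([0.19683375, 0.61893966, 0.22155194]), 'tool_rot': array([-4.81501446e-01, -3.10433390e+00,  2.78544284e-03]), 'ft_force': array([0.04533703, 0.6148857 , 0.00202304]), 'torque': array([-0.01067003, -0.0204463 , -0.00593695]), 'grip_width': 0.9964188469297489}
```

View pics/top0.png

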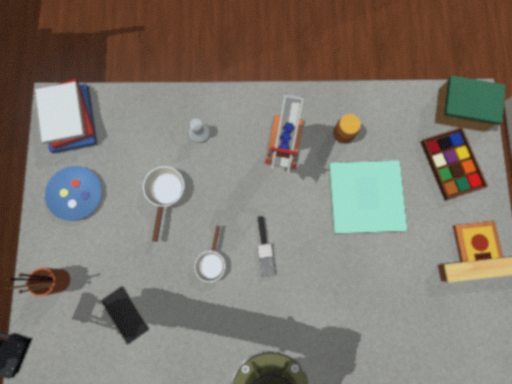

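View pics/scene0.png

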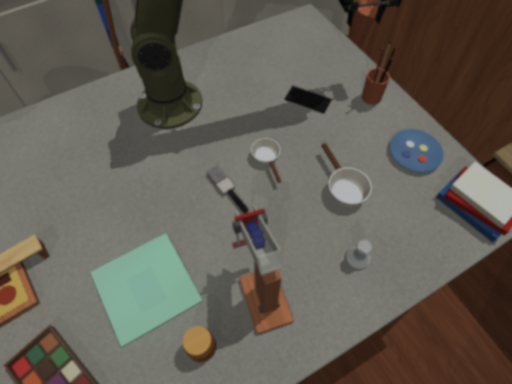

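Top view: the white pans are the big one at (165,187), handle tip (156,240), and the small one at (211,265). By rim size I expect the big one; the other pale things are the muller (199,130) and the books (62,112). The chute lip is near (283,165) and the slab centre near (368,197). Next I measure these and check with a crop.

```bash
python3 - <<'E'
from h import *
for n in('top','scene'):
    z=np.load(f'pics/{n}0.npz');im,dp,T=z['im'],z['dp'],z['T'];p=eyes.camera_params(n)
    C=cloud(n,dp,p,T);hsv=cv2.cvtColor(im,cv2.COLOR_RGB2HSV)
    # slab
    m=cv2.inRange(hsv,(70,60,100),(95,255,255));c=max(cv2.findContours(m,0,2)[0],key=cv2.contourArea)
    q=onplane(n,c.reshape(-1,2),.01,p,T)[:,:2].astype(np.float32);print(n,'slab',cv2.minAreaRect(q))
    # pans: points with 0.035<z<0.055
    m=((C[...,2]>.03)&(C[...,2]<.06)).astype(np.uint8)
    if n=='top': b=[(135,155,200,255),(185,220,235,290)]
    else: b=[(312,135,380,215),(243,128,290,190)]
    for x0,y0,x1,y1 in b:
        s=np.zeros_like(m);s[y0:y1,x0:x1]=1
        hs=hsv[...,1]; wood=(s>0)&(C[...,2]>.025)&(hs>90)&((hsv[...,0]<15)|(hsv[...,0]>170))
        v,u=np.nonzero(wood);hq=onplane(n,np.c_[u,v],.044,p,T)[:,:2]
        wh=((s>0)&(C[...,2]>.006)&(hs<60)).astype(np.uint8)
        wh=cv2.morphologyEx(wh,cv2.MORPH_OPEN,np.ones((3,3)))
        c=max(cv2.findContours(wh,0,2)[0],key=cv2.contourArea)
        q=onplane(n,c.reshape(-1,2),.046,p,T)[:,:2].astype(np.float32)
        print('pan',cv2.minEnclosingCircle(q),'handle n',len(hq))
        if len(hq)>5:
            l=cv2.fitLine(hq.astype(np.float32),2,0,.01,.01).ravel();t=(hq-l[2:])@l[:2]
            print('  line',l, 'ends',l[2:]+t.min()*l[:2],l[2:]+t.max()*l[:2])
    # chute: high points
    if n=='top': sel=np.zeros(m.shape,bool);sel[85:180,255:315]=1
    else: sel=np.zeros(m.shape,bool);sel[195:300,220:300]=1
    hi=sel&(C[...,2]>.18)&(C[...,2]<.36);P=C[hi];print('chute n',len(P),P.min(0),P.max(0))
    x=P[:,:2].astype(np.float32);print('  rect',cv2.minAreaRect(x))
    red=sel&((hsv[...,0]<6)|(hsv[...,0]>174))&(hsv[...,1]>150)&(hsv[...,2]>80)
    P=C[red];print(' red',len(P));[print(np.round(P[(P[:,2]>a)&(P[:,2]<a+.03)].mean(0),3),((P[:,2]>a)&(P[:,2]<a+.03)).sum()) for a in np.arange(.1,.34,.03)]
im=cv2.imread('pics/scene0.png')[150:350,200:400];t=cv2.imread('pics/top0.png')[80:280,130:330]
cv2.imwrite('pics/c1.png',np.hstack([cv2.resize(t,(400,400),interpolation=2),cv2.resize(im,(400,400),interpolation=2)]))
E
```

```text
top slab ((0.5613617897033691, -0.3105873763561249), (0.21798744797706604, 0.21856071054935455), 1.3701386451721191)
pan ((0.5912313461303711, 0.30894502997398376), 0.0624917596578598) handle n 111
  line [ 0.99068797 -0.13615207  0.47889227  0.32289022] ends [0.43213595 0.32931603] [0.52670736 0.31631891]
pan ((0.3571688234806061, 0.16783861815929413), 0.045684438198804855) handle n 42
  line [ 0.97963357 -0.20079358  0.43615076  0.15154558] ends [0.40391441 0.15815301] [0.46797383 0.14502287]
chute n 1463 [ 0.59208305 -0.08504257  0.18155912] [ 7.75905887e-01 -4.84987751e-04  3.22641280e-01]
  rect ((0.6835097074508667, -0.04990590363740921), (0.0740034356713295, 0.18091019988059998), 75.78184509277344)
 red 79
[nan nan nan] 0
[ 0.641 -0.009  0.134] 9
[nan nan nan] 0
[nan nan nan] 0
[nan nan nan] 0
[ 0.634 -0.039  0.263] 70
[nan nan nan] 0
[nan nan nan] 0
[nan nan nan] 0
scene slab ((0.5621329545974731, -0.3090108335018158), (0.21289023756980896, 0.21460887789726257), 1.8046247959136963)
pan ((0.5890215635299683, 0.3110903799533844), 0.06337371468544006) handle n 104
  line [ 0.9902053  -0.13961896  0.47618434  0.32449394] ends [0.42955673 0.33106844] [0.52186631 0.31805279]
pan ((0.36013612151145935, 0.1659047156572342), 0.04390094056725502) handle n 53
  line [ 0.9829662  -0.18378642  0.44089028  0.15033813] ends [0.4083431  0.15642352] [0.47437863 0.14407677]
chute n 2282 [ 0.58986841 -0.0858089   0.18042176] [ 7.80814414e-01 -5.70131381e-04  3.24181167e-01]
  rect ((0.6861560344696045, -0.04611929506063461), (0.07504307478666306, 0.1880413144826889), 80.32173156738281)
 red 99
[nan nan nan] 0
[nan nan nan] 0
[nan nan nan] 0
[nan nan nan] 0
[nan nan nan] 0
[ 0.634 -0.038  0.264] 97
[nan nan nan] 0
[nan nan nan] 0
[nan nan nan] 0<stdin>:30: RuntimeWarning: Mean of empty slice.
  ret = um.true_divide(
```

View pics/c1.png

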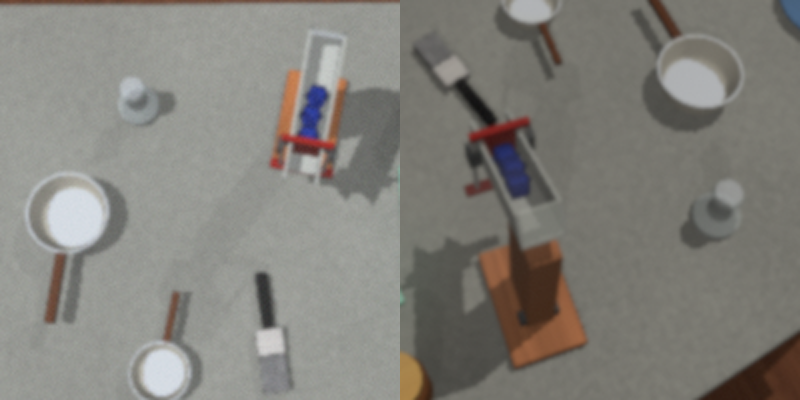

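The crop confirms the choice. The big pan has a measured rim radius of 62.5 mm, matching the description; the small one measures about 45 mm. Its handle points at the robot. All three lumps lie behind the red gate.

```bash
cat >> h.py <<'E'
def go(target,yaw=None):
    """needed tool-axis shift (units of 40 mm) after turning (units of 5 deg); yaw = world angle of tool -x"""
    s=get_state();M=R.from_rotvec(s['tool_rot']).as_matrix();P=np.array(s['position'])
    y0=np.arctan2(-M[1,0],-M[0,0]);t=0
    if yaw is not None:
        t=-(yaw-y0);t=(t+np.pi/2)%np.pi-np.pi/2;M=M@R.from_rotvec([0,0,t]).as_matrix()
    print('t %.2f pos'%s['time'],np.round(P,4),'yaw %.1f'%np.degrees(y0),'tilt z',np.round(M[:,2],3),'F',np.round(s['ft_force'],1),'grip %.3f'%s['grip_width'])
    print(' turn units %.2f'%(np.degrees(t)/5),'shift units',np.round(M.T@(np.array(target)-P)/.04,2))
E
python3 - <<'E'
from h import *
for n in('top','scene'):
    z=np.load(f'pics/{n}0.npz');im,dp,T=z['im'],z['dp'],z['T'];p=eyes.camera_params(n)
    C=cloud(n,dp,p,T);hsv=cv2.cvtColor(im,cv2.COLOR_RGB2HSV);s=np.zeros(dp.shape,bool)
    if n=='top': s[85:180,255:315]=1
    else: s[195:300,220:300]=1
    red=s&((hsv[...,0]<6)|(hsv[...,0]>174))&(hsv[...,1]>150)&(hsv[...,2]>80)&(C[...,2]>.25)
    r=C[red];l=cv2.fitLine(r[:,:2].astype(np.float32),2,0,.01,.01).ravel();print(n,'red mean',r.mean(0),'dir deg',np.degrees(np.arctan2(l[1],l[0])),'len',np.ptp((r[:,:2]-l[2:])@l[:2]))
    P=C[s&~cv2.dilate(red.astype(np.uint8),np.ones((5,5))).astype(bool)&(C[...,2]>.19)&(C[...,2]<.34)]
    yaw=np.radians(-9)
    for _ in range(5):
        ex=np.array([np.cos(yaw),np.sin(yaw)]);ey=np.array([-ex[1],ex[0]])
        a=(P[:,:2]-r.mean(0)[:2])@ex;b=(P[:,:2]-r.mean(0)[:2])@ey
        k=[(x+.005,(np.quantile(b[i],.97)+np.quantile(b[i],.03))/2,np.ptp(np.quantile(b[i],[.03,.97]))) for x in np.arange(-.03,.13,.01) for i in [(a>x)&(a<x+.01)&(abs(b)<.03)] if i.sum()>15]
        k=np.array(k);f=np.polyfit(k[:,0],k[:,1],1);yaw+=np.arctan(f[0])
    print('yaw',np.degrees(yaw),'offset at gate',f[1],'widths',np.round(k[:,2],3),'a range',a.min(),a.max())
g=np.array([.590-.112*.990,.310+.112*.138])
go([*g,.14],-.138)
E
```

```text
top red mean [ 0.63431687 -0.03850473  0.26321494] dir deg 78.02204 len 0.06344517539780577
yaw -10.77640542486397 offset at gate 0.0003699022220986814 widths [0.045 0.043 0.051 0.044 0.044 0.043 0.043 0.043 0.043 0.043 0.043 0.043
 0.043 0.042 0.037] a range -0.03902197770391663 0.14126895408853107
scene red mean [ 0.63409207 -0.03771916  0.2641669 ] dir deg 78.447815 len 0.06123667005757913
yaw -10.623807756941225 offset at gate -0.0010753861560305637 widths [0.038 0.058 0.044 0.044 0.044 0.044 0.044 0.044 0.043 0.044 0.045 0.045
 0.045 0.044] a range -0.041671549337753085 0.1469017524059405
t 0.10 pos [0.1968 0.6189 0.2216] yaw -17.6 tilt z [-0.    -0.002 -1.   ] F [0.  0.6 0. ] grip 0.996
 turn units -1.95 shift units [-8.   -6.29  2.05]
```

```bash
python3 -m jog '[[[1,0,0,0,-1],[1,0,0,0,-0.95],[1,-1,-0.79,0,0],[1,-1,-0.79,0,0],[1,-1,-0.79,0,0],[1,-1,-0.79,0,0],[1,-1,-0.79,0.4,0],[1,-1,-0.79,0.5,0],[1,-1,-0.79,0.5,0],[1,-1,-0.79,0.5,0]]]' 60
python3 - <<'E'
from h import *
im,dp,p,T=grab('wrist','w1')
g=np.array([.590-.112*.990,.310+.112*.138]);go([*g,.02],-.138)
hsv=cv2.cvtColor(im,cv2.COLOR_RGB2HSV);C=cloud('wrist',dp,p,T)
m=((hsv[...,0]<15)|(hsv[...,0]>170))&(hsv[...,1]>90)&(C[...,2]>.025)&(C[...,2]<.06)
m=cv2.morphologyEx(m.astype(np.uint8),cv2.MORPH_OPEN,np.ones((5,5)))
n,L,st,_=cv2.connectedComponentsWithStats(m);i=1+st[1:,4].argmax();v,u=np.nonzero(L==i)
q=onplane('wrist',np.c_[u,v],.044,p,T)[:,:2].astype(np.float32);print(st[i],cv2.minAreaRect(q),np.median(C[L==i],0))
E
```

```text
time: 1.35
position: [0.48, 0.3238, 0.1457]
tool_rot: [-0.216, -3.134, 0.0]
ft_force: [-0.4, 0.3, -0.7]
grip_width: 1.0
t 1.40 pos [0.4847 0.3148 0.1428] yaw -8.4 tilt z [ 0.    -0.008 -1.   ] F [ 2.8 -6.1 -1.3] grip 1.002
 turn units -0.10 shift units [0.18 0.27 3.07]
[ 249  132   15  113 1545] ((0.4797925353050232, 0.32396724820137024), (0.011545300483703613, 0.09592624753713608), 82.41439056396484) [0.47529051 0.32426671 0.04344483]
```

View pics/w1.png

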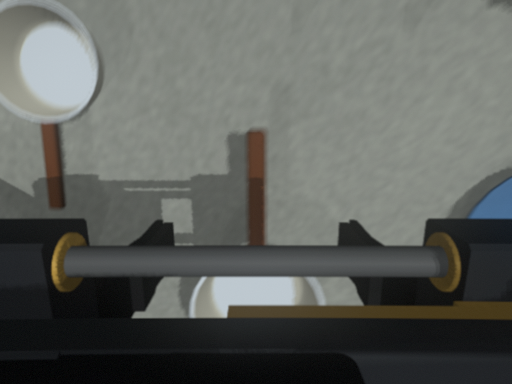

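The wrist view shows the handle, tip at (257,132), running straight between the open fingers, with the rim below at (257,300). The small pan at (50,60) is clear of everything. I descend most of the way.

```bash
python3 -m jog '[[[1,0,0,0.6,0],[1,0,0,0.7,0],[1,0,0,0.5,0],[1,0,0,0,0]]]'
python3 - <<'E'
from h import *
g=np.array([.590-.112*.990,.310+.112*.138]);go([*g,.021],-.136)
E
```

```text
time: 1.9
position: [0.4777, 0.3242, 0.0726]
tool_rot: [-0.216, -3.131, 0.005]
ft_force: [0.4, 0.4, 0.4]
grip_width: 0.997
t 1.90 pos [0.4777 0.3242 0.0726] yaw -7.9 tilt z [-0.003 -0.003 -1.   ] F [0.4 0.4 0.4] grip 0.997
 turn units -0.02 shift units [-0.04  0.04  1.29]
```

```bash
python3 -m jog '[[[1,0,0,0.6,0],[1,0,0.03,0.5,0],[1,0,0,0.19,0],[0.5,0,0,0,0],[0.3,0,0,0,0],[0,0,0,0,0],[0,0,0,0,0],[0,0,0,0,0],[0,0,0,0,0]]]' 60
python3 -m jog '[[[0,0,0,0,0],[0,0,0,0,0]]]' 60
```

```text
time: 3.02
position: [0.4794, 0.3264, 0.023]
tool_rot: [0.216, 3.134, 0.0]
ft_force: [-0.8, -0.6, -1.1]
grip_width: 0.397
time: 3.28
position: [0.4794, 0.3264, 0.023]
tool_rot: [0.216, 3.134, 0.0]
ft_force: [-0.2, 1.0, -0.4]
grip_width: 0.18
```

```bash
python3 -m jog '[[[0,0,0,-0.2,0],[0,0,0,-0.4,0],[0,0,0,-0.5,0],[0,0,0,-0.4,0.3],[0,0,0,-0.1,0.3],[0,0,0,0,0]]]' 60
python3 - <<'E'
from h import *
im,dp,p,T=grab('scene','s1');C=cloud('scene',dp,p,T)
s=get_state()
go([.580-.112*.982,-.0275+.112*.191,.083],np.radians(-10.8))
hsv=cv2.cvtColor(im,cv2.COLOR_RGB2HSV)
m=(hsv[...,1]<70)&(C[...,2]>.06)&(C[...,2]<.14)&(abs(C[...,0]-.59)<.08)&(abs(C[...,1]-.31)<.08)
P=C[m];top=P[P[:,2]>.095];q=cv2.fitLine  # rim points
A=np.c_[P[:,:2],np.ones(len(P))]
# floor: points within 35mm of centre
c=np.array(s['position'][:2])+.112*np.array([.985,-.17]);r=np.linalg.norm(P[:,:2]-c,axis=1)
f=P[(r<.03)];co=np.linalg.lstsq(np.c_[f[:,:2]-c,np.ones(len(f))],f[:,2],rcond=None)[0];print('floor slope deg',np.degrees(co[:2]),'z',co[2],len(f))
rm=P[(r>.05)&(r<.07)];
for a in range(-180,180,45):
    th=np.degrees(np.arctan2(rm[:,1]-c[1],rm[:,0]-c[0]));i=abs((th-a+180)%360-180)<15
    if i.sum()>3: print(a,np.round(np.quantile(rm[i,2],.95),4),i.sum())
cv2.imwrite('pics/s1c.png',cv2.resize(im[60:260,230:430,::-1],(600,600),interpolation=2))
E
```

```text
time: 4.03
position: [0.4794, 0.3264, 0.0872]
tool_rot: [0.299, 3.127, 0.0]
ft_force: [-0.9, -0.1, -1.1]
grip_width: 0.176
t 4.08 pos [0.479  0.3262 0.0866] yaw -10.9 tilt z [-0.001 -0.    -1.   ] F [-0.2  0.5 -1.5] grip 0.176
 turn units -0.02 shift units [-1.33 -8.2   0.09]
floor slope deg [-0.45917168 -0.45375363] z 0.0690008618407129 295
-180 0.1109 92
-135 0.1124 37
-90 0.1107 46
-45 0.1101 67
0 0.1105 29
45 0.1111 47
90 0.1104 77
135 0.1109 84
```

View pics/s1c.png

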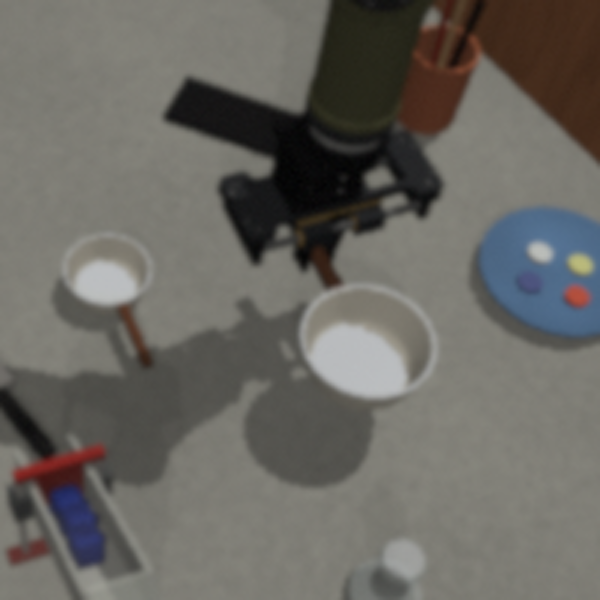

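The crop shows the pan held level, its rim at (370,340) in the crop, and measured rim heights agree within 2 mm. The gate is still shut with the lumps behind it. I carry the pan to a stand-off 80 mm downhill of the chute.

```bash
python3 -m jog '[[[0,0.1,-0.3,0,0],[0,0.2,-0.7,0.05,0],[0,0.2,-1,0.05,0],[0,0.17,-1,0,0],[0,0,-1,0,0],[0,0,-1,0,0],[0,0,-1,0,0],[0,0,-1,0,0],[0,0,-0.8,0,0],[0,0,-0.4,0,0]]]'
python3 -m jog '[[[0,0,0,0,0],[0,0,0,0,0]]]'
python3 - <<'E'
from h import *
im,dp,p,T=grab('top','t2');C=cloud('top',dp,p,T);im2,*_=grab('scene','s2')
go([.580-.112*.982,-.0275+.112*.191,.083],np.radians(-10.8))
cv2.imwrite('pics/c2.png',np.hstack([cv2.resize(im[70:270,200:400,::-1],(400,400),interpolation=2),cv2.resize(im2[130:330,150:350,::-1],(400,400),interpolation=2)]))
E
```

```text
time: 5.32
position: [0.3898, 0.0076, 0.0824]
tool_rot: [-0.302, -3.126, -0.0]
ft_force: [-0.3, 0.8, -1.0]
grip_width: 0.178
time: 5.58
position: [0.3913, 0.0104, 0.0829]
tool_rot: [0.296, 3.127, 0.001]
ft_force: [0.2, -0.4, -2.4]
grip_width: 0.176
t 5.67 pos [0.3914 0.0104 0.0829] yaw -10.8 tilt z [ 0. -0. -1.] F [ 0.2  0.1 -1.5] grip 0.176
 turn units 0.01 shift units [-2.01 -0.04 -0.  ]
```

View pics/c2.png

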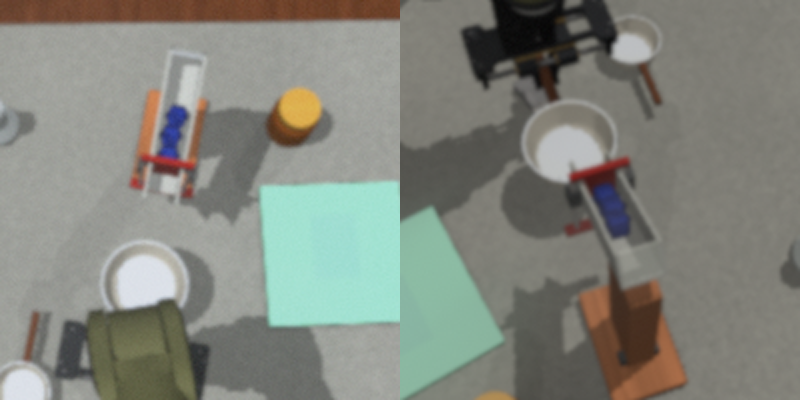

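Both views show the pan level and in line with the channel, with the brush and small pan clear. The jar is off to the right. I advance under the lip.

```bash
python3 -m jog '[[[0,-0.3,0,0,0],[0,-0.6,-0.02,0,0],[0,-0.6,-0.02,0,0],[0,-0.35,0,0,0],[0,-0.15,0,0,0],[0,0,0,0,0]]]'
python3 - <<'E'
from h import *
go([.580-.112*.982,-.0275+.112*.191,.083],np.radians(-10.8))
z=np.load('pics/t2.npz');im,dp,T=z['im'],z['dp'],z['T'];p=eyes.camera_params('top')
C=cloud('top',dp,p,T);hsv=cv2.cvtColor(im,cv2.COLOR_RGB2HSV)
c0=np.array([.3914+.11,.0104-.0214])
m=((hsv[...,1]<50)&(C[...,2]>.05)&(C[...,2]<.125)&(np.linalg.norm(C[...,:2]-c0,axis=2)<.08)).astype(np.uint8)
c=max(cv2.findContours(m,0,2)[0],key=cv2.contourArea);q=onplane('top',c.reshape(-1,2),.106,p,T)[:,:2]
e=(q-[.3914,.0104])@np.array([.982,-.187]);f=(q-[.3914,.0104])@np.array([.187,.982])
print('far rim from TCP',np.quantile(e,.99),e.max(),'lateral',f.min(),f.max(),'=> far rim expect .174')
E
```

```text
time: 6.42
position: [0.4692, -0.0073, 0.0827]
tool_rot: [-0.298, -3.127, 0.0]
ft_force: [-0.5, -0.5, -0.8]
grip_width: 0.177
t 6.42 pos [ 0.4692 -0.0073  0.0827] yaw -10.9 tilt z [-0.001 -0.    -1.   ] F [-0.5 -0.5 -0.8] grip 0.177
 turn units -0.02 shift units [-0.01  0.03 -0.01]
far rim from TCP 0.1750571112119572 0.17515620655454933 lateral -0.06200154765714838 0.05940209355099517 => far rim expect .174
```

```bash
python3 -m jog '[[[0,0,0,-0.3,0],[0,0,0,-0.3,0],[0,0,0,-0.3,0],[0,0,0,-0.25,0],[0,0,0,-0.2,0],[0,0,0,-0.15,0],[0,0,0,-0.1,0],[0,0,0,0,0],[0,0,0,0,0]]]'
python3 - <<'E'
from h import *
im,*_=grab('scene','s3');im2,*_=grab('top','t3')
go([.580-.112*.982,-.0275+.112*.191,.151],np.radians(-10.8))
cv2.imwrite('pics/c3.png',np.hstack([cv2.resize(im2[90:240,220:370,::-1],(400,400),interpolation=2),cv2.resize(im[150:300,180:330,::-1],(400,400),interpolation=2)]))
E
```

```text
time: 7.55
position: [0.4692, -0.0074, 0.1466]
tool_rot: [-0.298, -3.127, 0.0]
ft_force: [-0.1, -0.3, -3.0]
grip_width: 0.176
t 7.65 pos [ 0.4691 -0.0074  0.1466] yaw -10.9 tilt z [-0.001 -0.    -1.   ] F [-0.6 -0.1 -3.1] grip 0.179
 turn units -0.02 shift units [-0.02  0.04 -0.11]
```

View pics/c3.png

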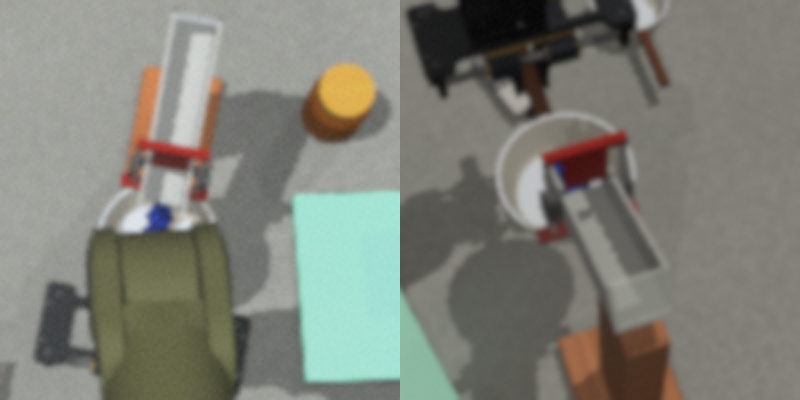

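The channel is empty and blue shows in the pan at about (158,217) in the left crop. At z = 0.1466 the bar is about 3 mm short of its stop. I press on gently.

```bash
python3 -m jog '[[[0,0,0,-0.05,0],[0,0,0,-0.03,0],[0,0,0,0,0],[0,0,0,0,0]]]'
python3 -m jog '[[[0,0,0,-0.04,0],[0,0,0,0,0],[0,0,0,0,0]]]'
```

```text
time: 8.15
position: [0.4694, -0.0074, 0.1502]
tool_rot: [0.298, 3.127, 0.0]
ft_force: [-0.6, -0.0, -2.8]
grip_width: 0.174
time: 8.52
position: [0.4695, -0.0074, 0.1518]
tool_rot: [0.298, 3.127, 0.0]
ft_force: [0.5, -0.8, -2.1]
grip_width: 0.182
```

```bash
cat > gate.py <<'E'
from h import *
for n in('scene','top'):
    im,dp,p,T=grab(n,'g_'+n);C=cloud(n,dp,p,T);hsv=cv2.cvtColor(im,cv2.COLOR_RGB2HSV)
    m=((hsv[...,0]<6)|(hsv[...,0]>174))&(hsv[...,1]>150)&(hsv[...,2]>70)&(np.linalg.norm(C[...,:2]-[.634,-.038],axis=2)<.07)
    z=C[m][:,2];print(n,'upper red z',np.round(np.quantile(z[z>.23],[.1,.5,.9]),4),'bar red z',np.round(np.median(z[z<.2]),4) if (z<.2).any() else None)
    b=cv2.inRange(hsv,(108,130,30),(130,255,255))>0
    i=b&(C[...,2]>.02)&(np.linalg.norm(C[...,:2]-[.60,-.03],axis=2)<.25);q=C[i]
    print(' blue n',len(q),np.round(np.median(q,0),3) if len(q) else '')
    s=get_state();c=np.array(s['position'][:2])+.113*np.array([.982,-.187]);r=np.linalg.norm(C[...,:2]-c,axis=2)
    rm=C[(r>.052)&(r<.068)&(hsv[...,1]<60)&(abs(C[...,2]-s['position'][2]-.02)<.03)]
    th=np.degrees(np.arctan2(rm[:,1]-c[1],rm[:,0]-c[0]))
    print(' rim',[(a,round(float(np.quantile(rm[i,2],.95)),4)) for a in range(-180,180,45) for i in [abs((th-a+180)%360-180)<15] if i.sum()>8])
print(np.round(s['position'],4),np.round(s['ft_force'],1))
E
python3 gate.py
```

```text
scene upper red z [0.306  0.309  0.3103] bar red z None
 blue n 10 [ 0.568 -0.029  0.159]
 rim [(-180, 0.1751), (-135, 0.1745), (-90, 0.1753), (-45, 0.183), (90, 0.1748), (135, 0.1752)]
top upper red z [0.3063 0.3087 0.311 ] bar red z 0.1794
 blue n 41 [ 0.608 -0.033  0.153]
 rim [(-45, 0.1812), (0, 0.2016), (45, 0.173)]
[ 0.4695 -0.0073  0.1518] [-0.4 -0.1 -2.1]
```

```bash
python3 -m jog '[[[0,0,0,-0.04,0],[0,0,0,0,0],[0,0,0,0,0]]]'; python3 gate.py
```

```text
time: 9.0
position: [0.4694, -0.0074, 0.1533]
tool_rot: [-0.298, -3.127, -0.0]
ft_force: [0.2, 0.3, -4.1]
grip_width: 0.172
scene upper red z [0.3047 0.3087 0.3105] bar red z None
 blue n 9 [ 0.567 -0.028  0.16 ]
 rim [(-180, 0.1765), (-135, 0.1748), (-90, 0.1743), (-45, 0.183), (90, 0.1741), (135, 0.1762)]
top upper red z [0.3046 0.3082 0.3107] bar red z 0.18
 blue n 37 [ 0.608 -0.033  0.155]
 rim [(-45, 0.181), (0, 0.203), (45, 0.174)]
[ 0.4694 -0.0074  0.1533] [ 0.1  0.3 -3. ]
```

The gate height no longer changes (45 mm above shut) and the force is rising, so it is at its stop. I lower the pan, and the gate shuts.

```bash
python3 -m jog '[[[0,0,0,0.1,0],[0,0,0,0.2,0],[0,0,0,0.3,0],[0,0,0,0.3,0],[0,0,0,0.3,0],[0,0,0,0.3,0],[0,0,0,0.2,0],[0,0,0,0.1,0],[0,0,0,0,0],[0,0,0,0,0]]]'
python3 gate.py
python3 -m jog '[[[0,0.2,0,0,0],[0,0.4,0,0,0],[0,0.5,0,0,0],[0,0.5,0,0,0],[0,0.5,0,0,0],[0,0.4,0,0,0],[0,0.3,0,0,0],[0,0,0,0,0],[0,0,0,0,0]]]'
python3 - <<'E'
from h import *
im,*_=grab('scene','s4');im2,*_=grab('top','t4')
go([.5618-.113,-.3098,.040],0)
cv2.imwrite('pics/c4.png',np.hstack([cv2.resize(im2[90:290,200:400,::-1],(400,400),interpolation=2),cv2.resize(im[130:280,180:330,::-1],(400,400),interpolation=2)]))
E
```

```text
time: 10.35
position: [0.4698, -0.0073, 0.0818]
tool_rot: [0.298, 3.127, 0.0]
ft_force: [-0.5, 0.2, -0.6]
grip_width: 0.177
scene upper red z [0.2601 0.2638 0.2655] bar red z None
 blue n 0 
 rim [(-180, 0.1054), (-135, 0.1055), (-90, 0.1056), (-45, 0.1052), (135, 0.1058)]
top upper red z [0.2608 0.2635 0.266 ] bar red z 0.135
 blue n 55 [ 0.607 -0.033  0.085]
 rim [(-90, 0.1069), (-45, 0.1034), (0, 0.1108), (45, 0.1051)]
[ 0.4698 -0.0073  0.0818] [ 0.  -0.3 -1.7]
time: 11.58
position: [0.36, 0.0138, 0.0816]
tool_rot: [0.298, 3.126, 0.001]
ft_force: [-0.4, 0.4, -1.9]
grip_width: 0.176
t 11.68 pos [0.36   0.0137 0.0815] yaw -10.9 tilt z [ 0.001 -0.    -1.   ] F [ 0.2  0.1 -1.4] grip 0.176
 turn units -2.18 shift units [-2.22 -8.09  1.04]
```

View pics/c4.png

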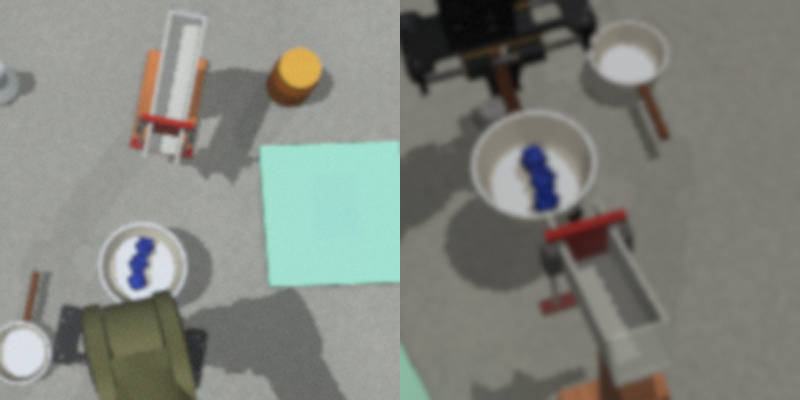

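All three blue lumps lie on the pan floor (left crop, around (140,262)), the gate is shut again and the channel is empty. On to the slab.

```bash
python3 - <<'E'
from h import *
go([.5618-.113*.982,-.3098+.113*.189,.081],np.radians(-10.9))
E
```

```text
t 11.68 pos [0.36   0.0137 0.0815] yaw -10.9 tilt z [ 0.001 -0.    -1.   ] F [ 0.2  0.1 -1.4] grip 0.176
 turn units -0.00 shift units [-3.66 -6.99  0.01]
```

```bash
python3 -m jog '[[[0,-0.1,-0.2,0,0],[0,-0.2,-0.4,0,0],[0,-0.35,-0.65,0,0],[0,-0.4,-0.8,0,0],[0,-0.4,-0.8,0,0],[0,-0.4,-0.8,0,0],[0,-0.4,-0.8,0,0],[0,-0.4,-0.8,0,0],[0,-0.4,-0.8,0,0],[0,-0.35,-0.5,0,0]]]'
python3 -m jog '[[[0,-0.2,-0.3,0,0],[0,-0.06,-0.14,0.1,0],[0,0,0,0.25,0],[0,0,0,0.3,0],[0,0,0,0.25,0],[0,0,0,0.1,0],[0,0,0,0,0],[0,0,0,0,0]]]'
python3 - <<'E'
from h import *
go([.5618-.113*.982,-.3098+.113*.189,.033],np.radians(-10.9))
E
```

```text
time: 12.92
position: [0.4434, -0.2722, 0.0814]
tool_rot: [-0.301, -3.127, 0.003]
ft_force: [-0.6, -0.1, -1.3]
grip_width: 0.178
time: 13.92
position: [0.4507, -0.2886, 0.0417]
tool_rot: [0.298, 3.127, -0.0]
ft_force: [-0.8, -0.7, -1.8]
grip_width: 0.177
t 13.93 pos [ 0.4507 -0.2886  0.0417] yaw -10.9 tilt z [ 0.001 -0.    -1.   ] F [-0.8 -0.7 -1.8] grip 0.177
 turn units 0.00 shift units [-0.    0.    0.22]
```

```bash
python3 -m jog '[[[0,0,0,0.08,0],[0,0,0,0.06,0],[0,0,0,0,0],[0,0,0,0,0]]]'; python3 -m jog '[[[0,0,0,0.04,0],[0,0,0,0.03,0],[0,0,0,0,0],[0,0,0,0,0]]]';python3 - <<'E'
from h import *
im,dp,p,T=grab('scene','s5')
cv2.imwrite('pics/c5.png',cv2.resize(im[190:360,70:270,::-1],(600,510),interpolation=2))
C=cloud('scene',dp,p,T);hsv=cv2.cvtColor(im,cv2.COLOR_RGB2HSV)
s=get_state();c=np.array(s['position'][:2])+.113*np.array([.982,-.189]);r=np.linalg.norm(C[...,:2]-c,axis=2)
rm=C[(r>.052)&(r<.068)&(hsv[...,1]<60)&(C[...,2]>.03)];th=np.degrees(np.arctan2(rm[:,1]-c[1],rm[:,0]-c[0]))
print(' rim',[(a,round(float(np.quantile(rm[i,2],.95)),4)) for a in range(-180,180,45) for i in [abs((th-a+180)%360-180)<15] if i.sum()>8])
E
```

```text
time: 14.42
position: [0.4504, -0.2885, 0.0358]
tool_rot: [0.298, 3.127, 0.0]
ft_force: [-0.2, 0.8, -0.8]
grip_width: 0.173
time: 14.92
position: [0.4504, -0.2885, 0.033]
tool_rot: [0.298, 3.127, 0.0]
ft_force: [-0.7, -0.4, -0.3]
grip_width: 0.178
 rim [(-180, 0.0572), (-135, 0.0566), (-90, 0.0579), (-45, 0.0598), (0, 0.0582), (45, 0.0594), (90, 0.0594), (135, 0.0589)]
```

View pics/c5.png

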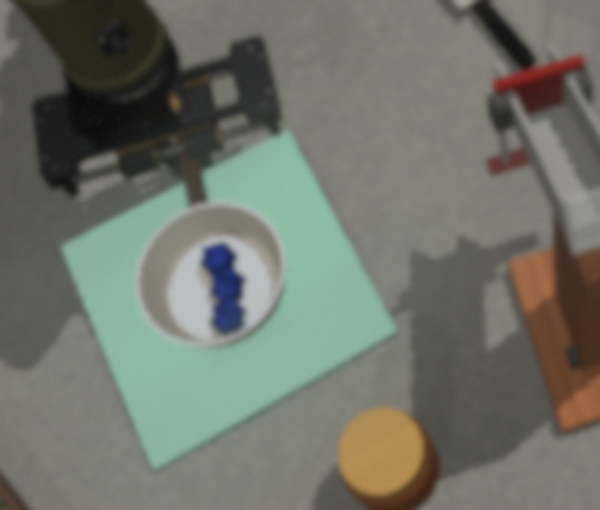

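The pan sits on the slab with the three lumps inside, rim centre at about (212,275) in the crop, and the force shows the weight is off the gripper. I lower one last millimetre, release and back off upward.

```bash
python3 -m jog '[[[0,0,0,0.03,0],[0,0,0,0,0]]]' 
python3 -m jog '[[[0.22,0,0,0,0],[0.3,0,0,0,0],[0.5,0,0,0,0],[0.7,0,0,0,0],[0.7,0,0,0,0],[0.7,0,0,0,0]]]' 10
python3 -m jog '[[[0.7,0,0,-0.2,0],[0.7,0,0,-0.5,0],[0.7,0,0,-0.8,0],[0.7,0,0,-0.9,0],[0.7,0.5,0,-0.8,0],[0.7,0.5,0,-0.5,0],[0.7,0,0,-0.2,0],[0.7,0,0,0,0],[0.7,0,0,0,0]]]'
python3 - <<'E'
from h import *
for n in('top','scene'):
    im,dp,p,T=grab(n,n+'6');C=cloud(n,dp,p,T);hsv=cv2.cvtColor(im,cv2.COLOR_RGB2HSV)
    m=((hsv[...,1]<55)&(C[...,2]>.012)&(C[...,2]<.075)&(np.linalg.norm(C[...,:2]-[.5618,-.3098],axis=2)<.085)).astype(np.uint8)
    c=max(cv2.findContours(m,0,2)[0],key=cv2.contourArea);q=onplane(n,c.reshape(-1,2),.056,p,T)[:,:2].astype(np.float32)
    print(n,'pan centre',cv2.minEnclosingCircle(q))
    cc=np.array(cv2.minEnclosingCircle(q)[0]);r=np.linalg.norm(C[...,:2]-cc,axis=2);rm=C[(r>.053)&(r<.066)&(hsv[...,1]<60)&(C[...,2]>.03)&(C[...,2]<.08)];th=np.degrees(np.arctan2(rm[:,1]-cc[1],rm[:,0]-cc[0]))
    print(' rim',[(a,round(float(np.quantile(rm[i,2],.95)),4)) for a in range(-180,180,45) for i in [abs((th-a+180)%360-180)<15] if i.sum()>8])
    if n=='top': t=im
cv2.imwrite('pics/c6.png',np.hstack([cv2.resize(t[80:330,200:450,::-1],(400,400),interpolation=2),cv2.resize(im[150:380,70:300,::-1],(400,400),interpolation=2)]))
go([0,0,0])
E
```

```text
time: 15.22
position: [0.4501, -0.2885, 0.0322]
tool_rot: [-0.298, -3.127, -0.001]
ft_force: [-3.3, 0.7, 5.4]
grip_width: 0.172
time: 15.98
position: [0.4504, -0.2884, 0.0317]
tool_rot: [0.298, 3.127, 0.0]
ft_force: [-0.5, 0.4, -0.4]
grip_width: 0.654
time: 17.1
position: [0.4114, -0.2806, 0.1872]
tool_rot: [-0.297, -3.126, 0.0]
ft_force: [0.3, -0.1, -0.2]
grip_width: 0.698
top pan centre ((0.5566689372062683, -0.3100292682647705), 0.06961924582719803)
 rim [(-180, 0.0578), (-135, 0.0571), (-90, 0.0572), (-45, 0.0561), (0, 0.0566), (45, 0.0585), (90, 0.0592), (135, 0.059)]
scene pan centre ((0.5540893077850342, -0.3027344346046448), 0.07473883777856827)
 rim [(-180, 0.057), (-135, 0.0575), (-90, 0.0574), (-45, 0.0529), (0, 0.0577), (45, 0.0588)]
t 17.20 pos [ 0.4111 -0.2807  0.1869] yaw -10.9 tilt z [-0.002 -0.    -1.   ] F [-0.4 -1.5  0.6] grip 0.701
 turn units 0.00 shift units [11.41  4.96  4.69]
```

View pics/c6.png

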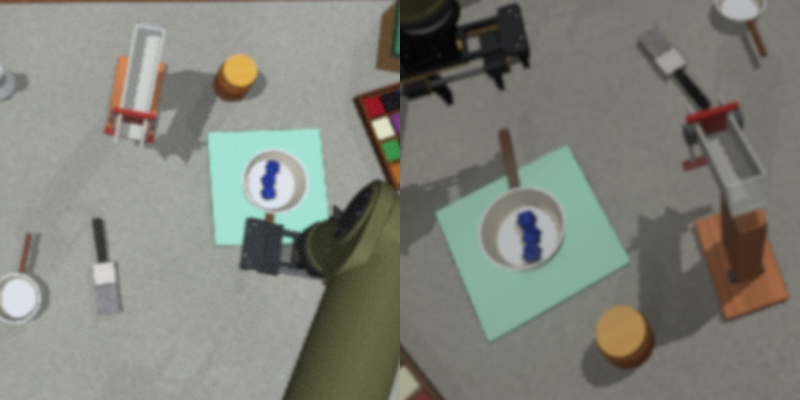

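The pan stands upright near the slab's middle with three lumps inside. The gripper is clear, the gate is shut, and the jar, muller and brush have not been moved. I hand in.

```bash
python3 -c "
from h import *
job.close_job()"
```

```text
the job is handed in; nothing more can be done
```

I took the big pan by its handle and held it up under the chute. I pushed the release bar to its stop with the far rim, and all three lumps slid into the pan. I then lowered it until the gate shut, set it down on the slab, released it and handed the job in at about 17 s of the 48 s allowed.

**Pan choice:** its rim measured 62.5 mm in radius, matching the description; the smaller pan measured about 45 mm.

**Gate:** it rose from 0.264 to 0.309 m, the full 45 mm, and did not rise on a further small push. It was back at 0.264 m after lowering.

**Final pictures:**
- Three lumps are in the pan, none are on the slab or table, and the channel is empty.
- The pan is within about 1 cm of the slab's centre and stands level, with rim readings of 56–59 mm except one stray of 53 mm.
- The gripper is clear of everything, and the jar, muller and brush look unmoved. I judged those three by eye and did not measure them.

**Checks that were off:**
- **Force at the stop:** it was weak, rising from about 2–3 N to 3–4 N. I judged the stop mainly from the gate height, and the last push may have pitched the pan about 1° in the grip.
- **Final circle fit:** it read 70–75 mm instead of 62 mm in radius, probably because the mask took in other pixels. The two cameras' centres differed by 7 mm, still well within the slab.

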